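Baby-proof the motorised turntable

TASK

Baby-proof the motorised turntable: first move the orange-knobbed drive lever out of forward into its centre off notch, without letting it run on into reverse, and leave it standing there by itself. Then turn the loose wooden cover plate in place, pushing its free far corner round while its opposite corner stays at the two dowels and without lifting it, until its long edge lies flush along the rail and it covers the gear opening. Leave everything else where it stands.

Things in the scene. Friction and masses are not known exactly. Their poses are not given: they have to be found in the camera images.
- lever (a joint): Drive lever angle: 0 = forward (leaning 0.5 rad to the unit's left, +y of drive; its start), 0.5 = upright, centre off, 1.0 = reverse (leaning right). Stops at 0 and 1.0. The off notch is narrow: let go between about 0.36 and 0.64 the lever springs to 0.5, outside that it is pushed away from off towards the nearer end. Moving it takes about 6 N at the knob.
- knob (a point): Centre of the orange ball knob, 30 mm in diameter, on top of the drive lever; moves with the lever. Steel shaft 11 mm thick, 80 mm from hinge to knob centre.
- knob_off (a point): Point fixed on the drive unit where the knob's centre is when the lever is upright at off, 140 mm above the table. Axes as drive. The lever's hinge axis runs along x, 80 mm straight below this point. The knob is under a shelf: reach it from the front (-x side) with the tool tilted 35 to 50 degrees from vertical.
- drive: Fixed white drive unit, origin on the table below the hinge; x from its open front to its back, y left, z up. Plinth 240 wide, 60 high, x -70 to +80 mm. Above it an oak shelf 240 wide, x -10 to +55 mm, underside 235 mm above the table, on two oak posts 18 mm thick at x = 45, y = +-111 mm. A lamp and a box on the shelf reach 321 mm high.
- cover_center (a point): Centre (half-way up) of the loose wooden cover plate, 100 mm along its x, 160 along its y, 16 thick, 0.12 to 0.26 kg, lying flat on the deck. It starts turned 0.35 to 0.6 rad counter-clockwise (from above) from its parked pose, its near right corner within about 8 mm of both dowels. Free far corner: (+50, +80 mm) in its own x, y.
- cover_home (a point): Point fixed on the deck where the plate's centre lies when parked, 20 mm above the table; the parked plate's x and y lie along this point's (x towards the platter, y left, z up). Centre of the flush dark gear opening, 60 x 110 mm. The fixed rail's near face is 51.5 mm ahead in x, from y = -90 to +60 mm, 24 mm high above the deck; the parked plate's far long edge lies on it.
- deck: Fixed white deck of the turntable, 12 mm thick, origin on the table below cover_home, axes as that point's; x -150 to +310 mm, y -165 to +165 mm. Round platter behind the rail: centre x = 186 mm, radius 118, top 44 mm above the table; it does not turn.
- ball_center (a point): Centre of a loose orange plastic ball, 70 mm in diameter, on the table; leave it alone.
- jar1: White closed jar, white cap, 62 mm wide, 85 mm tall, on the platter; origin under it. Leave alone.
- jar2: White closed jar, blue cap, 62 mm wide, 85 mm tall, on the platter; origin under it. Leave alone.
- jar3: White closed jar, yellow cap, 62 mm wide, 85 mm tall, on the platter; origin under it. Leave alone.
- pump: Grey pump bottle, 60 mm wide, 155 mm tall, on the platter; origin under it. Leave alone.
- teether: Beech teether ring, 72 mm across, 16 mm thick, on the platter; origin under its centre. Leave alone.
- brush: Brush, 170 mm long, lying on the table on the left; leave alone.
- cover_corner (a point): Near right corner of the plate, half-way up, (-50, -80 mm) in the plate's x, y; the corner that bears on the dowels and stays beside them while the plate turns.
- dowel_near (a point): Centre of the top of a fixed upright dark dowel, 16 mm in diameter, 30 mm high above the deck, at (-59, -74 mm) in x, y of cover_home; the near long edge of the plate bears on it, by the plate's near right corner.
- dowel_end (a point): Centre of the top of the second such dowel, at (-40, -89 mm) in x, y of cover_home; the right hand end of the plate bears on it, by the same corner.
Mind the look-alikes: they are no part of the job. Leave any red look-alike of the part that bears cover_center alone.

How it is judged:
On the way, in this order (a step that is already met when the one before it is completed fails the run):
1. the lever stands in its centre off notch, let go (value of joint lever between 0.43 and 0.57 rad and contact force between the fingers and lever below 0.1 N), for 0.3 s.
2. the cover plate lies flush along the rail over the gear opening (angle between the x axis of cover_center and the x axis of cover_home, either way round below 0.05 rad and x of cover_center in the frame of cover_home between -0.005 and 0.005 m and y of cover_center in the frame of cover_home between -0.015 and 0.015 m), for 0.2 s.
At the end, for the whole second after the job is handed in: The lever stands at off (within 0.07 rad of 0.5) and the cover plate lies flat on the deck, within 0.05 rad of square to the rail, its centre within 5 mm of home across the rail and within 15 mm along it (all of step 2 and value of joint lever between 0.43 and 0.57 rad and height (world z) of cover_center below 0.024 m); the robot touches nothing.
It fails at once if the lever was run into reverse (value of joint lever above 0.8 rad).
It fails at once if the cover plate was lifted off the deck (height (world z) of cover_center above 0.035 m).
It fails at once if the plate's pivot corner was pushed away from the dowels (distance of cover_corner from where it was at the start of the episode above 0.03 m).
It fails at once if the ball was knocked away (distance of ball_center from where it was at the start of the episode above 0.03 m).
It fails at once if something on the turntable or the brush was disturbed (distance of any of jar1, jar2, jar3, pump, teether, brush from where it was at the start of the episode above 0.03 m).
It also fails if it takes over 51 s, if anything falls off the work surface, if the arm or the gripper's body presses on something with over 40 N, if the wrist force passes 120 N, or if a joint passes its speed limit or range.

ROBOT

A 6-joint arm with a two-finger parallel gripper is mounted at the origin on the work surface. World frame = base frame: x ahead of the robot, y to its left, z up, the work surface at z = 0. Lengths are in m, angles in rad, forces in N, time in s.
With the tool pointing down it reaches from about 0.425 to 0.95 m from the base axis. Payload 3.5 kg.
Tool frame: the origin (TCP) lies midway between the tips of the shut fingers; the grasp point (between the pads) lies 19 mm behind it; z points along the fingers, y is the line along which they close (so a half turn about z gives the same grasp; the last joint's range is limited). The gripper opens to 85 mm and grips with 20 to 120 N. Pads are 22 mm wide; open, the fingers measure 114 mm over their backs; the gripper's body (76 mm by 85 mm) begins 54 mm behind the grasp point. The pads swing forward as they close: fully open they stand 13 mm farther back than shut.
Start: joints at [-1.41, 0.286, 1.577, -0, 1.279, -0.15], TCP at [0.206, -0.643, 0.231] pointing down, gripper open.
Joint ranges: [-2.77, 2.77], [-0.9, 2.22], [0.21, 2.48], [-1.53, 4.67], [0.24, 2.81], [-2.84, 2.84]. Speed limits (rad/s): [2.79, 2.79, 3.14, 3.14, 3.14, 3.14].

INTERFACE

Orientations are given as a unit quaternion [x, y, z, w].
In Python, from plant import * gives the robot as it stands.
- The arm moves only by the tool move_arm, never from a script. Its argument "moves" is a list of rows, each a list of 3 entries, a list of its own where there are three numbers: the opening, from 0 (shut) to 1 (fully open), then the shift along the tool's x, y, z in m, then the turn, a rotation vector about the tool's x, y, z in rad. A call has exactly 10 rows; each row shifts and turns the commanded pose from where the row before left it, along the tool's axes as they then stand; what a row does not reach is not made up. A row lasts 1/12 s, in which the tool goes at most 41.7 mm and 7.16 degrees, less where a joint would pass 70% of its speed; a pose out of reach is approached as far as the arm can. A call is refused whole if a number of a shift passes 0.0417 or a number of a turn 0.125, either way. A call with a gripper value outside its range is refused whole. The fingers move at their own pace and stop on an object; "grip_force" is the grip in N (left out, the last holds). Time passes only in rows, so rows that do not move let the fingers close, or fill a call up. It gives the time, the measured TCP pose, the force, the opening and the grip force at its end, in the units of the state.
- get_state(): the state, without advancing time (a new reading comes with each control period).
- read_camera(name): name is "side" or "top"; returns the picture (480x640x3 uint8, red, green, blue); there is no depth.
- camera_params(name): a dict with "fx", "fy", "cx", "cy" (pixels), "k1" (the pictures are not rectified: a ray, as slopes to the right and down, at radius r is drawn at 1 + k1 r^2 times it, then the intrinsics apply), "rvec" (rotation vector, rad) and "tvec" (3), from world to camera coordinates, as OpenCV has them. Camera axes: x right, y down, z forward; pixel columns grow to the right and rows downward; lengths in m; the calibration is good to about 2 mm. A picture is of the moment at which its call begins. camera_params takes no time and is no camera call.
- sign_off(): hands the job in; it is judged then, once.
The state is a dict: "time": time; "qpos": joint angles; "dq": joint speeds; "joint_efforts": joint torques, N m; "eef_pos": TCP position; "tcp_rot": TCP orientation; "contact_force": force on the tool from outside, world axes, zero at the start; "wrist_torque": the same for the moment, N m; "opening": opening from 0.0 (shut) to 1.0 (fully open); "finger_force": force on a finger pad.
Only numpy, scipy, OpenCV 4.12 (cv2) and the standard library are available. Lean on these libraries where they do the work, as an engineer would, in place of code of your own. Each camera call takes 0.05 s, during which the arm holds its last target. There are 200 camera calls.

## Working session

There is one attempt and no reset: what is moved stays moved. The work goes in short steps, Python scripts to look and compute and a tool call to move; the robot and the scene stay as the last step left them, time stands still between calls to the robot, and variables do not carry over. Pictures are saved under pics/ and viewed, at most 10 in all, crops included, and the job is handed in when it is done.

Besides the shell and the picture viewer there is one more tool, called as name([rows], argument=value, ...), one row to a line, values as JSON. move_arm: Moves the arm, as the interface text tells. Its arguments: {"type":"object","properties":{"moves":{"type":"array"},"grip_force":{"type":"number"}},"required":["moves"]}

```bash
ls; mkdir -p pics; python3 - <<'E'
from plant import *
import cv2
for n in("side","top"):
    im=read_camera(n); cv2.imwrite(f"pics/{n}0.png",im[:,:,::-1]); print(n,camera_params(n))
print(get_state())
E
```

```text
pics
side {'fx': 507.9136314217518, 'fy': 507.9136314217518, 'cx': 316.69320029142693, 'cy': 242.6298881647083, 'k1': -0.10949264249265987, 'rvec': array([ 0.39086181, -2.6876112 ,  1.33862147]), 'tvec': array([0.508614  , 0.1808136 , 1.15343195])}
top {'fx': 589.6029856997801, 'fy': 589.6029856997801, 'cx': 327.0575915485121, 'cy': 229.08396108197792, 'k1': -0.05586148279464762, 'rvec': array([ 2.18965486, -2.17297037,  0.08516957]), 'tvec': array([0.03924431, 0.53288469, 1.29599966])}
{'time': 0.1, 'qpos': array([-1.40999741e+00,  2.87125315e-01,  1.57803471e+00, -4.38484312e-05,
        1.27858463e+00, -1.50001268e-01]), 'dq': array([-0.00209244, -0.00104681, -0.00330436,  0.0012936 , -0.00085403,
       -0.00010856]), 'joint_efforts': array([ 1.05369309e-03, -4.07293475e+01, -2.93699777e+01, -1.31518582e-04,
        3.35776727e-03,  9.78755594e-06]), 'eef_pos': array([ 0.20635014, -0.64206258,  0.2300511 ]), 'tcp_rot': array([ 9.87948132e-01,  1.54781554e-01, -2.67968048e-05, -1.07586805e-03]), 'contact_force': array([0.67442093, 0.05756678, 0.38500681]), 'wrist_torque': array([-0.00236467, -0.00559772, -0.0379818 ]), 'finger_force': 0.0, 'opening': 0.9938984969017315}
```

View pics/side0.png

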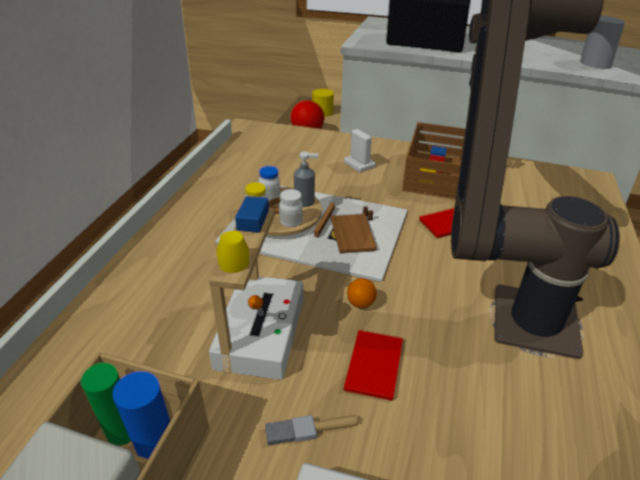

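View pics/top0.png

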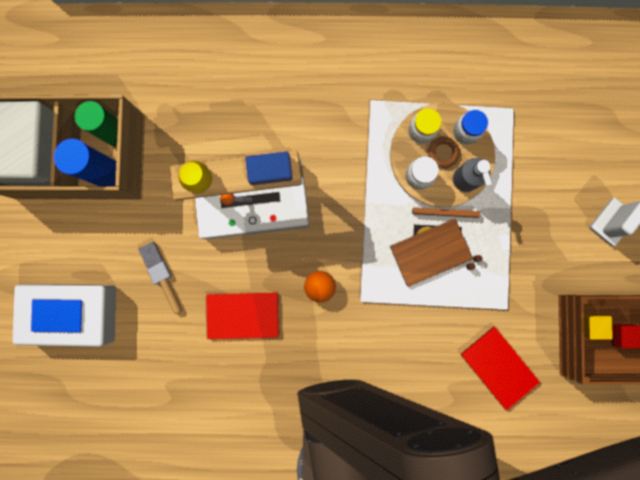

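The top view (image up = +x, left = +y) gives these candidates:
- **Orange knob:** lever knob at top (228,199) / side (255,302). The loose orange ball at top (320,286) / side (361,293) is the look-alike.
- **Cover:** brown plate at top (432,253) / side (353,233). The red look-alikes are at top (243,316) and (500,368).

I choose the knob under the shelf and the brown plate on the deck, and will check both in one close crop.

```bash
cat > h.py <<'E'
import numpy as np, cv2
from plant import *
from scipy.spatial.transform import Rotation as R
P={n:camera_params(n) for n in("side","top")}
def ray(n,uv):
    p=P[n]; d=(np.array(uv,float)-[p['cx'],p['cy']])/[p['fx'],p['fy']]
    s=d.copy()
    for _ in range(20): s=d/(1+p['k1']*(s@s))
    M=R.from_rotvec(p['rvec']).as_matrix()
    v=M.T@np.array([*s,1]); return -M.T@p['tvec'],v/np.linalg.norm(v)
def onplane(n,uv,z):
    c,v=ray(n,uv); return c+v*(z-c[2])/v[2]
def tri(a,b):
    (c1,v1),(c2,v2)=ray("side",a),ray("top",b)
    t=np.linalg.lstsq(np.c_[v1,-v2],c2-c1,rcond=None)[0]
    p,q=c1+t[0]*v1,c2+t[1]*v2; return (p+q)/2,np.linalg.norm(p-q)
def proj(n,X):
    p=P[n]; c=R.from_rotvec(p['rvec']).apply(X)+p['tvec']; s=c[:2]/c[2]
    return s*(1+p['k1']*(s@s))*[p['fx'],p['fy']]+[p['cx'],p['cy']]
E
python3 - <<'E'
import cv2,numpy as np
a=cv2.imread('pics/top0.png');b=cv2.imread('pics/side0.png')
f=lambda i,x,y,w,h:cv2.resize(i[y:y+h,x:x+w],(400,300),interpolation=cv2.INTER_CUBIC)
cv2.imwrite('pics/c1.png',np.vstack([np.hstack([f(a,170,140,160,120),f(a,370,190,160,120)]),np.hstack([f(b,200,250,160,120),f(b,270,170,160,120)])]))
E
```

```text
(no output)
```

View pics/c1.png

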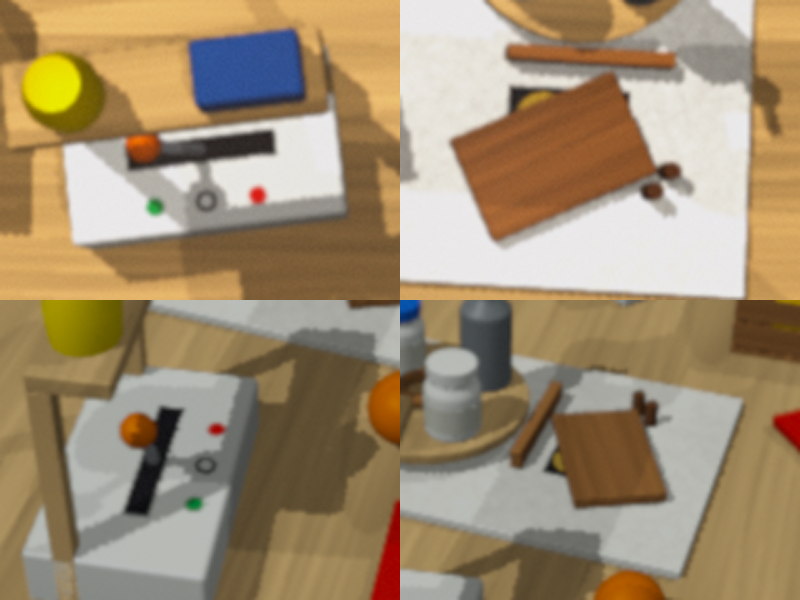

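The crops confirm both choices. The orange ball knob leans left (+y) at the slot end: top (227,199), side (255,302). The brown plate is on the deck with corner C at top (472,260) beside two dark dowels. Its free corner A is at top (390,247), and the rail lies above it.

```bash
cat > m.py <<'E'
from h import *
def biggest(m):
    c=max(cv2.findContours(m,cv2.RETR_EXTERNAL,cv2.CHAIN_APPROX_NONE)[0],key=cv2.contourArea); return c[:,0,:].astype(np.float32)
def roi(m,x0,y0,x1,y1):
    o=np.zeros_like(m);o[y0:y1,x0:x1]=m[y0:y1,x0:x1];return o
def hsv(im): return cv2.cvtColor(im,cv2.COLOR_RGB2HSV)
def knobs(im,n):
    m=cv2.inRange(hsv(im),(4,170,90),(16,255,255))
    m=roi(m,*((210,185,250,212) if n=="top" else (238,285,275,320)))
    c=biggest(m); return cv2.minEnclosingCircle(c),c.mean(0)
def quad(im,n,lo,hi,box):
    c=biggest(roi(cv2.inRange(hsv(im),lo,hi),*box)); h=cv2.convexHull(c)
    q=cv2.approxPolyN(h.astype(np.int32),4) if hasattr(cv2,'approxPolyN') else h
    return q.reshape(-1,2),cv2.minAreaRect(c)
E
python3 - <<'E'
from m import *
np.set_printoptions(precision=4,suppress=True)
im={n:cv2.imread(f'pics/{n}0.png')[:,:,::-1].copy() for n in("side","top")}
k={n:knobs(im[n],n) for n in im}; print(k)
print('knob',tri(k['side'][0][0],k['top'][0][0]))
H=hsv(im['top']); print([tuple(H[v,u]) for u,v in[(432,253),(408,275),(440,212),(475,260),(400,290),(250,225),(240,202)]])
for n,b in(("top",(380,215,480,292)),("side",(325,205,385,260))):
    q,r=quad(im[n],n,(3,90,40),(16,255,190),b); print(n,q.tolist(),r)
    if n=="top": print(np.array([onplane(n,p,.028) for p in r and cv2.boxPoints(r)]))
    print(np.array([onplane(n,p,.028) for p in q]))
q,r=quad(im['top'],'top',(0,0,150),(180,60,255),(350,95,520,312)); print('deck',q.tolist());print(np.array([onplane('top',p,.012) for p in q]))
q,r=quad(im['top'],'top',(0,0,120),(180,45,255),(190,180,312,242)); print('plinth',q.tolist());print(np.array([onplane('top',p,.06) for p in q]))
T=lambda c,u,v:(c[0]+u/2.5,c[1]+v/2.5)
t0=(170,140);s0=(200,250);d0=(370,190);e0=(270,170)
print('ring',tri(T(s0,205,165),T(t0,206,201)),'green',tri(T(s0,194,204),T(t0,155,207)),'red',tri(T(s0,217,129),T(t0,258,195)))
print('slot ends',*[onplane('top',T(t0,*p),.06) for p in((128,158),(273,142))])
print('plateA',tri(T(e0,578-400,505-300),T(d0,51,142)),'B',tri(T(e0,155,112),T(d0,215,72)),'D',tri(T(e0,265,196),T(d0,98,240)))
print('dowels',tri(T(e0,239,97),T(d0,268,169)),tri(T(e0,250,106),T(d0,252,189)))
print('rail L',tri(T(e0,115,158),T(d0,107,46)),'R',tri(T(e0,159,84),T(d0,276,56)))
print('opening',*[onplane('top',T(d0,*p),.012) for p in((111,87),(228,91))])
b=biggest(roi(cv2.inRange(H,(4,170,90),(16,255,255)),300,265,340,305));bs=biggest(roi(cv2.inRange(hsv(im['side']),(4,170,90),(16,255,255)),340,270,385,315))
print('ball',tri(cv2.minEnclosingCircle(bs)[0],cv2.minEnclosingCircle(b)[0]))
E
```

```text
{'side': (((254.81324768066406, 301.740966796875), 6.427142143249512), array([254.6471, 301.7353], dtype=float32)), 'top': (((226.61289978027344, 198.3225860595703), 6.522697925567627), array([226.7714, 198.4286], dtype=float32))}
knob (array([0.5865, 0.2509, 0.1296]), np.float64(0.0009065922460150362))
[(np.uint8(13), np.uint8(175), np.uint8(150)), (np.uint8(13), np.uint8(174), np.uint8(164)), (np.uint8(13), np.uint8(181), np.uint8(163)), (np.uint8(12), np.uint8(101), np.uint8(58)), (np.uint8(10), np.uint8(3), np.uint8(234)), (np.uint8(18), np.uint8(18), np.uint8(144)), (np.uint8(15), np.uint8(46), np.uint8(56))]
top [[481, 259], [407, 286], [388, 242], [454, 218]] ((434.5328063964844, 250.71531677246094), (47.844024658203125, 79.9678726196289), 70.01689147949219)
[[ 0.5045 -0.0939  0.028 ]
 [ 0.5669 -0.262   0.028 ]
 [ 0.4668 -0.2975  0.028 ]
 [ 0.4054 -0.13    0.028 ]]
[[ 0.468  -0.2992  0.028 ]
 [ 0.4073 -0.1342  0.028 ]
 [ 0.5043 -0.0921  0.028 ]
 [ 0.559  -0.2396  0.028 ]]
side [[371, 207], [376, 250], [341, 252], [315, 204]] ((349.5928955078125, 227.5970458984375), (47.9206542
[... 712 characters left out ...]
0.2743 0.06  ] [0.5992 0.148  0.06  ]
plateA (array([ 0.4932, -0.0992,  0.0142]), np.float64(0.0024198605569068312)) B (array([ 0.5566, -0.245 ,  0.0245]), np.float64(0.0018890757027977614)) D (array([ 0.4073, -0.1409,  0.0146]), np.float64(0.0003925317214639166))
dowels (array([ 0.4694, -0.2893,  0.0343]), np.float64(0.0029108324482647304)) (array([ 0.4526, -0.2747,  0.0345]), np.float64(0.0009593255160389131))
rail L (array([ 0.5778, -0.1489,  0.0223]), np.float64(0.005261971625582043)) R (array([ 0.5689, -0.3001,  0.0265]), np.float64(0.006750866461892058))
opening [ 0.5445 -0.1533  0.012 ] [ 0.5417 -0.2592  0.012 ]
ball (array([0.4054, 0.0597, 0.0349]), np.float64(0.0008329473621538427))
```

move_arm([
  [1, [0.0305, -0.0249, -0.005], [0, 0, 0]],
  [1, [0.0305, -0.0249, -0.005], [0, 0, 0]],
  [1, [0.0305, -0.0249, -0.005], [0, 0, 0]],
  [1, [0.0305, -0.0249, -0.005], [0, 0, 0]],
  [1, [0.0305, -0.0249, -0.005], [0, 0, 0]],
  [1, [0.0305, -0.0249, -0.005], [0, 0, 0]],
  [1, [0.0305, -0.0249, -0.005], [0, 0, 0]],
  [1, [0.0305, -0.0249, -0.005], [0, 0, 0]],
  [1, [0.0305, -0.0249, -0.005], [0, 0, 0]],
  [1, [0.0305, -0.0249, -0.005], [0, 0, 0]],
])

```text
time: 0.93
eef_pos: [0.4211, -0.3103, 0.2811]
tcp_rot: [0.988, 0.155, -0.0, -0.0]
contact_force: [0.6, -0.3, -0.5]
opening: 1.001
finger_force: 0.0
```

move_arm([
  [1, [0.0152, -0.0343, 0], [0, 0, 0]],
  [1, [0.0152, -0.0343, 0], [0, 0, 0]],
  [1, [0.0152, -0.0343, 0], [0, 0, 0]],
  [1, [0.0152, -0.0343, 0], [0, 0, 0]],
  [1, [0.0152, -0.0343, 0], [0, 0, 0]],
  [1, [0.0152, -0.0343, 0], [0, 0, 0]],
  [1, [0.0152, -0.0343, 0], [0, 0, 0]],
  [1, [0.0152, -0.0343, 0], [0, 0, 0]],
  [1, [0.0152, -0.0343, 0], [0, 0, 0]],
  [1, [0.0152, -0.0343, 0], [0, 0, 0]],
])

```text
time: 1.77
eef_pos: [0.46, 0.0627, 0.2811]
tcp_rot: [0.988, 0.155, -0.0, -0.0]
contact_force: [0.4, -0.1, -0.3]
opening: 1.0
finger_force: 0.0
```

```bash
cat >> h.py <<'E'
def rows(p1,R1,n,p0=None,R0=None):
    s=get_state(); p0=s['eef_pos'] if p0 is None else p0; R0=R.from_quat(s['tcp_rot']) if R0 is None else R0
    w=(R0.inv()*R1).as_rotvec()/n
    A=sum((R0*R.from_rotvec(w*k)).as_matrix() for k in range(n))
    sh=np.linalg.solve(A,np.array(p1)-p0); print('n',n,'shift',sh.round(4),np.linalg.norm(sh).round(4),'turn',w.round(4),np.linalg.norm(w).round(3)); return sh,w
def tool(yaw,tilt): # x_t along yaw; z_t down, tilted forward by tilt
    return R.from_euler('z',yaw)*R.from_euler('y',-tilt)*R.from_euler('x',np.pi)
E
python3 - <<'E'
from h import *
yaw=.12; K=np.array([.5868,.2500,.130]); T=tool(yaw,np.deg2rad(45)); print(T.as_matrix().round(3))
z=T.as_matrix()[:,2]; pre=K+(.022-.13)*z
sh,w=rows(pre,T,10)
rows(K+.022*z,T,5,pre,T)
E
```

```text
[[ 0.702  0.12   0.702]
 [ 0.085 -0.993  0.085]
 [ 0.707  0.    -0.707]]
n 10 shift [ 0.006  -0.0164  0.0102] 0.0203 turn [-0.0075  0.0783  0.0181] 0.081
n 5 shift [ 0.    -0.     0.026] 0.026 turn [0. 0. 0.] 0.0
```

move_arm([
  [1, [0.006, -0.0164, 0.0102], [-0.0075, 0.0783, 0.0181]],
  [1, [0.006, -0.0164, 0.0102], [-0.0075, 0.0783, 0.0181]],
  [1, [0.006, -0.0164, 0.0102], [-0.0075, 0.0783, 0.0181]],
  [1, [0.006, -0.0164, 0.0102], [-0.0075, 0.0783, 0.0181]],
  [1, [0.006, -0.0164, 0.0102], [-0.0075, 0.0783, 0.0181]],
  [1, [0.006, -0.0164, 0.0102], [-0.0075, 0.0783, 0.0181]],
  [1, [0.006, -0.0164, 0.0102], [-0.0075, 0.0783, 0.0181]],
  [1, [0.006, -0.0164, 0.0102], [-0.0075, 0.0783, 0.0181]],
  [1, [0.006, -0.0164, 0.0102], [-0.0075, 0.0783, 0.0181]],
  [1, [0.006, -0.0164, 0.0102], [-0.0075, 0.0783, 0.0181]],
])

```text
time: 2.6
eef_pos: [0.5078, 0.2332, 0.2056]
tcp_rot: [0.926, 0.058, 0.372, -0.021]
contact_force: [-0.4, -1.4, -1.0]
opening: 1.0
finger_force: 0.0
```

```bash
python3 - <<'E'
from m import *
s=get_state();print(s['eef_pos'],R.from_quat(s['tcp_rot']).as_matrix().round(3).tolist())
yaw=.12; K=np.array([.5868,.2500,.130]); T=tool(yaw,np.deg2rad(45));z=T.as_matrix()[:,2]
rows(K+.022*z,T,8)
im=read_camera("side");f=lambda i,x,y,w,h:cv2.resize(i[y:y+h,x:x+w],(400,300),interpolation=cv2.INTER_CUBIC)
t=read_camera("top")
cv2.imwrite('pics/c2.png',np.hstack([f(im,180,200,200,150),f(t,150,120,200,150)])[:,:,::-1])
E
```

```text
[0.50780695 0.23317198 0.20558782] [[0.717, 0.122, 0.686], [0.091, -0.993, 0.081], [0.691, 0.004, -0.723]]
n 8 shift [ 0.0006 -0.0009  0.0165] 0.0166 turn [0.0002 0.0028 0.0006] 0.003
```

View pics/c2.png

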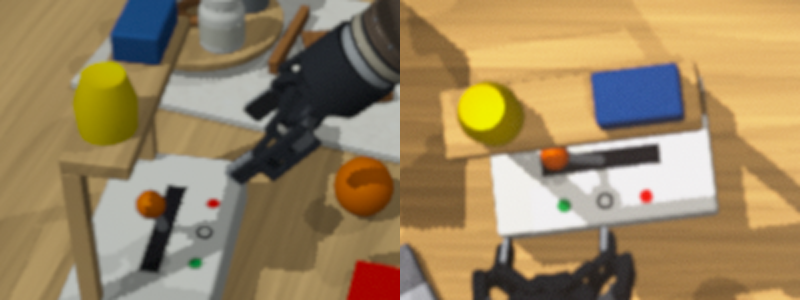

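The side and top crops show the open fingers in front of the plinth straddling the knob's line; the tips are at top crop (508,240) and (605,240), the knob at (554,157). I'm advancing now.

move_arm([
  [1, [0, 0, 0.015], [0, 0, 0]],
  [1, [0, 0, 0.015], [0, 0, 0]],
  [1, [0, 0, 0.015], [0, 0, 0]],
  [1, [0, 0, 0.015], [0, 0, 0]],
  [1, [0, 0, 0.015], [0, 0, 0]],
  [1, [0, 0, 0.015], [0, 0, 0]],
  [1, [0, 0, 0.015], [0, 0, 0]],
  [1, [0, 0, 0.015], [0, 0, 0]],
  [1, [0, 0, 0.01], [0, 0, 0]],
  [1, [0, 0, 0], [0, 0, 0]],
])

```text
time: 3.53
eef_pos: [0.5963, 0.2496, 0.1295]
tcp_rot: [0.932, 0.053, 0.359, -0.007]
contact_force: [0.4, -0.1, 0.5]
opening: 1.0
finger_force: 0.0
```

move_arm([
  [0.3, [0, 0, 0], [0, 0, 0]],
  [0.3, [0, 0, 0], [0, 0, 0]],
  [0.3, [0, 0, 0], [0, 0, 0]],
  [0.3, [0, 0, 0], [0, 0, 0]],
  [0.2, [0, 0, 0], [0, 0, 0]],
  [0.2, [0, 0, 0], [0, 0, 0]],
  [0.2, [0, 0, 0], [0, 0, 0]],
  [0.2, [0, 0, 0], [0, 0, 0]],
  [0.2, [0, 0, 0], [0, 0, 0]],
  [0.2, [0, 0, 0], [0, 0, 0]],
], grip_force=20)

```text
time: 4.37
eef_pos: [0.5951, 0.2507, 0.1303]
tcp_rot: [0.932, 0.053, 0.36, -0.008]
contact_force: [-6.0, 0.3, 4.3]
opening: 0.334
finger_force: 19.8
```

move_arm([
  [0.7, [0, 0, 0], [0, 0, 0]],
  [0.7, [0, 0, 0], [0, 0, 0]],
  [0.7, [0, 0, 0], [0, 0, 0]],
  [0.7, [-0.003, 0, 0.004], [0, 0, 0]],
  [0.7, [-0.003, 0, 0.004], [0, 0, 0]],
  [0.7, [0, 0, 0.004], [0, 0, 0]],
  [0.7, [0, 0, 0.004], [0, 0, 0]],
  [0.7, [0, 0, 0], [0, 0, 0]],
  [0.7, [0, 0, 0], [0, 0, 0]],
  [0.7, [0, 0, 0], [0, 0, 0]],
])

```text
time: 5.2
eef_pos: [0.6009, 0.2538, 0.1185]
tcp_rot: [0.933, 0.052, 0.356, -0.004]
contact_force: [-0.1, 0.2, 0.1]
opening: 0.701
finger_force: 0.0
```

move_arm([
  [0.2, [0, 0, 0], [0, 0, 0]],
  [0.2, [0, 0, 0], [0, 0, 0]],
  [0.2, [0, 0, 0], [0, 0, 0]],
  [0.2, [0, 0, 0], [0, 0, 0]],
  [0.2, [0, 0, 0], [0, 0, 0]],
  [0.2, [0, 0, 0], [0, 0, 0]],
  [0.2, [0, 0, 0], [0, 0, 0]],
  [0.2, [0, 0, 0], [0, 0, 0]],
  [0.2, [0, 0, 0], [0, 0, 0]],
  [0.2, [0, 0, 0], [0, 0, 0]],
], grip_force=25)

```text
time: 6.03
eef_pos: [0.6008, 0.2523, 0.119]
tcp_rot: [0.933, 0.051, 0.355, -0.003]
contact_force: [-2.7, -5.3, 3.5]
opening: 0.334
finger_force: 24.2
```

```bash
python3 - <<'E'
from h import *
s=get_state();M=R.from_quat(s['tcp_rot']).as_matrix();print(s['eef_pos'],M.round(3),s['opening'],s['contact_force'],s['finger_force'])
d=np.array([.5868,.25,.13])-s['eef_pos'];print('knob in tool',M.T@d)
yd=np.array([-np.sin(.12),np.cos(.12),0]);
for a in np.linspace(0,.5,7): print(a.round(3), (M.T@(yd*(.08*np.sin(.5-a)-.08*np.sin(.5))+np.array([0,0,.08*(np.cos(.5-a)-np.cos(.5))]))).round(4))
im=read_camera("side");f=lambda i,x,y,w,h:cv2.resize(i[y:y+h,x:x+w],(400,300),interpolation=cv2.INTER_CUBIC)
t=read_camera("top")
cv2.imwrite('pics/c3.png',np.hstack([f(im,220,260,100,75),f(t,180,160,100,75)])[:,:,::-1])
E
```

```text
[0.60078605 0.25226516 0.11901937] [[ 0.742  0.097  0.663]
 [ 0.093 -0.995  0.041]
 [ 0.664  0.031 -0.747]] 0.33359766998445284 [-2.6696602  -5.26319797  3.5065319 ] 24.214342832565308
knob in tool [-0.00330331  0.00124008 -0.01757456]
0.0 [0. 0. 0.]
0.083 [ 0.0019  0.0061 -0.002 ]
0.167 [ 0.0035  0.0123 -0.0036]
0.25 [ 0.0048  0.0188 -0.0047]
0.333 [ 0.0057  0.0253 -0.0055]
0.417 [ 0.0062  0.032  -0.0059]
0.5 [ 0.0064  0.0386 -0.0058]
```

View pics/c3.png

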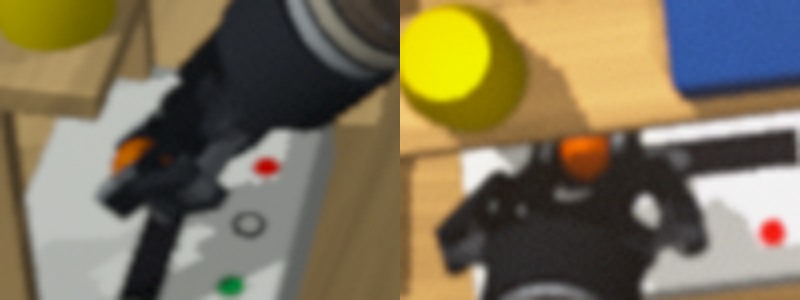

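The crops show the orange knob held between the pads, at crop (135,155) in side and (585,155) in top. I'm moving it along its arc to upright.

move_arm([
  [0.2, [0.0015, 0.0048, -0.0015], [0, 0, 0]],
  [0.2, [0.0013, 0.0048, -0.0013], [0, 0, 0]],
  [0.2, [0.0011, 0.0048, -0.0009], [0, 0, 0]],
  [0.2, [0.0009, 0.0048, -0.0008], [0, 0, 0]],
  [0.2, [0.0006, 0.0048, -0.0006], [0, 0, 0]],
  [0.2, [0.0005, 0.0048, -0.0004], [0, 0, 0]],
  [0.2, [0.0003, 0.0048, -0.0002], [0, 0, 0]],
  [0.2, [0.0002, 0.0048, 0], [0, 0, 0]],
  [0.2, [0, 0, 0], [0, 0, 0]],
  [0.2, [0, 0, 0], [0, 0, 0]],
])

```text
time: 6.97
eef_pos: [0.6057, 0.2187, 0.1344]
tcp_rot: [0.934, 0.051, 0.354, -0.002]
contact_force: [-7.3, -1.3, 8.5]
opening: 0.328
finger_force: 25.2
```

```bash
python3 - <<'E'
from h import *
s=get_state();M=R.from_quat(s['tcp_rot']).as_matrix();print(s['eef_pos'],s['opening'],s['contact_force'],s['finger_force'])
k=s['eef_pos']+M@[-.0033,.0012,-.0176];d=k-[.5915,.212,.14];yd=np.array([-np.sin(.12),np.cos(.12),0]);print(k,'yd',d@yd, 'lever',.5-np.arcsin(d@yd/.08))
E
```

```text
[0.60574344 0.21872769 0.13441636] 0.3284056366589379 [-7.25394902 -1.27129842  8.54806713] 25.165298581123352
[0.5917628  0.21652267 0.14545129] yd 0.004458685011059705 lever 0.44423754341135374
```

move_arm([
  [0.2, [0, 0.0015, 0.001], [0, 0, 0]],
  [0.2, [0, 0.0015, 0.001], [0, 0, 0]],
  [0.2, [0, 0, 0], [0, 0, 0]],
  [0.2, [0, 0, 0], [0, 0, 0]],
  [0.4, [0, 0, 0], [0, 0, 0]],
  [0.5, [0, 0, 0], [0, 0, 0]],
  [0.6, [0, 0, 0], [0, 0, 0]],
  [0.7, [0, 0, 0], [0, 0, 0]],
  [0.7, [0, 0, 0], [0, 0, 0]],
  [0.7, [0, 0, 0], [0, 0, 0]],
])

```text
time: 7.8
eef_pos: [0.6067, 0.2156, 0.1317]
tcp_rot: [0.935, 0.051, 0.352, -0.001]
contact_force: [0.3, -1.1, 0.2]
opening: 0.694
finger_force: 0.0
```

```bash
python3 - <<'E'
from m import *
s=get_state();print(s['eef_pos'],s['opening'],s['contact_force'],s['finger_force'])
im=read_camera("side");f=lambda i,x,y,w,h:cv2.resize(i[y:y+h,x:x+w],(400,300),interpolation=cv2.INTER_CUBIC)
t=read_camera("top")
cv2.imwrite('pics/c4.png',np.hstack([f(im,220,260,100,75),f(t,180,160,100,75)])[:,:,::-1])
E
```

```text
[0.60673796 0.21561469 0.13167948] 0.6935516948751689 [ 0.258002   -1.07133087  0.19746174] 0.0
```

View pics/c4.png

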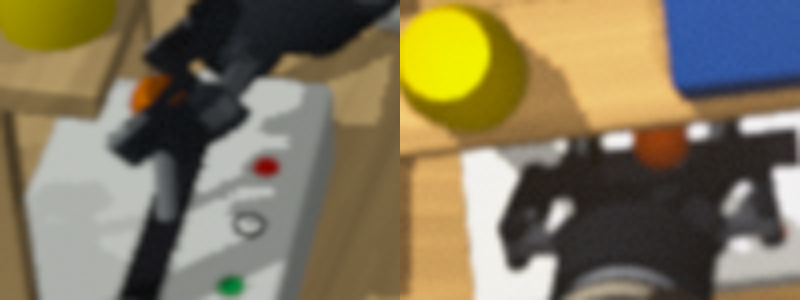

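In the crops the knob is free between the open pads, at top ≈ (245,197), near upright, with no pad force. I'm retreating along the tool axis.

move_arm([
  [0.7, [0, 0, -0.006], [0, 0, 0]],
  [0.7, [0, 0, -0.012], [0, 0, 0]],
  [0.7, [0, 0, -0.015], [0, 0, 0]],
  [0.7, [0, 0, -0.018], [0, 0, 0]],
  [0.7, [0, 0, -0.02], [0, 0, 0]],
  [0.7, [0, 0, -0.02], [0, 0, 0]],
  [0.7, [0, 0, -0.02], [0, 0, 0]],
  [0.7, [0, 0, -0.02], [0, 0, 0]],
  [0.7, [0, 0, -0.02], [0, 0, 0]],
  [0.7, [0, 0, -0.02], [0, 0, 0]],
])

```text
time: 8.73
eef_pos: [0.4933, 0.2092, 0.2615]
tcp_rot: [0.935, 0.051, 0.352, -0.001]
contact_force: [-0.1, 0.8, 0.1]
opening: 0.699
finger_force: 0.0
```

```bash
cat >> m.py <<'E'
def plate(t):
    """fit of plate in top view: contour of the top face on z=.028, dowels opened away, returns centre,yaw"""
    m=roi(cv2.inRange(hsv(t),(8,140,85),(18,255,255)),375,212,490,300)
    m=cv2.morphologyEx(m,cv2.MORPH_OPEN,np.ones((11,11),np.uint8))
    c=biggest(m); w=np.array([onplane('top',p,.028)[:2] for p in c],np.float32)*1000
    (cx,cy),(a,b),ang=cv2.minAreaRect(w); bp=cv2.boxPoints(((cx,cy),(a,b),ang))
    e=[bp[1]-bp[0],bp[2]-bp[1]]; l=max(e,key=np.linalg.norm); l=l*np.sign(l[1]) # long axis=+y_p
    return np.array([cx,cy])/1000,np.arctan2(-l[0],l[1]),(a,b)
YD=-.0485; HOME=np.array([.5126,-.2046])
def rel(c,y):
    d=c-HOME; r=R.from_euler('z',-YD).apply([*d,0])[:2]; return r,y-YD
E
python3 - <<'E'
from m import *
s=get_state();print(s['eef_pos'])
im=read_camera("side");t=read_camera("top")
m=roi(cv2.inRange(hsv(t),(4,170,70),(16,255,255)),215,185,275,212);ct=cv2.minEnclosingCircle(biggest(m))
m=roi(cv2.inRange(hsv(im),(4,170,90),(16,255,255)),238,275,285,320);cs=cv2.minEnclosingCircle(biggest(m))
print(ct,cs);k,e=tri(cs[0],ct[0]);yd=np.array([-np.sin(.12),np.cos(.12),0]);y=(k-[.5915,.212,.14])@yd;print('knob',k,e,'lever',.5-np.arcsin(y/.08))
c,y,ab=plate(t);print('plate',c,y,ab,rel(c,y))
f=lambda i,x,y,w,h:cv2.resize(i[y:y+h,x:x+w],(400,300),interpolation=cv2.INTER_CUBIC)
cv2.imwrite('pics/c5.png',np.vstack([np.hstack([f(t,180,140,160,120),f(t,370,190,160,120)]),np.hstack([f(im,200,250,160,120),f(im,270,170,160,120)])])[:,:,::-1])
E
```

```text
[0.49325864 0.20918598 0.26151581]
((244.8333282470703, 195.5), 6.346582412719727) ((257.9588317871094, 285.39410400390625), 6.687515735626221)
knob [0.59274284 0.21248212 0.13838423] 0.003669028593191964 lever 0.49587664476304516
plate [ 0.4853876  -0.18767804] 0.40252855 (99.0714111328125, 156.5686492919922) (array([-0.02800079,  0.01558278]), np.float32(0.45102856))
```

View pics/c5.png

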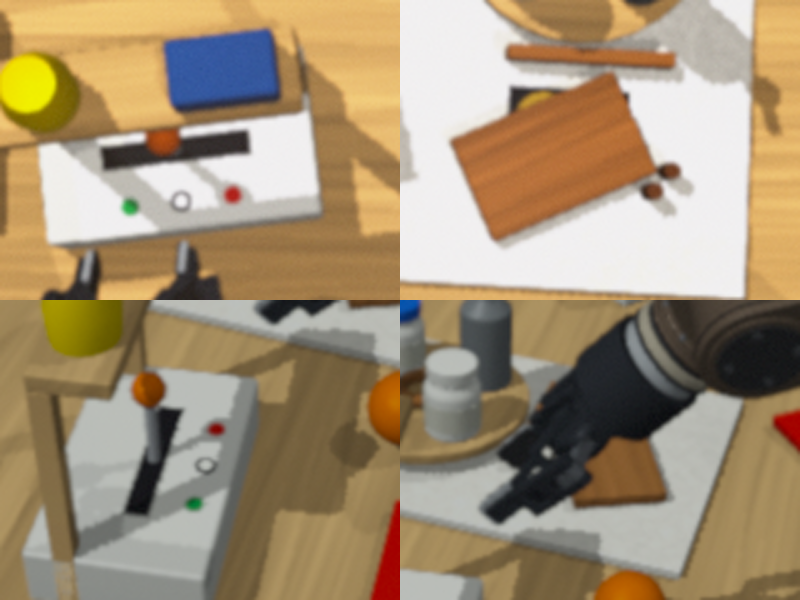

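The lever stands upright: knob at top (245,195) and side (258,285), lever ≈ 0.50. The plate hasn't moved; it is turned 0.45 rad. Next I'm going to the plate's near long edge, close to its free end.

```bash
python3 - <<'E'
from m import *
c=np.array([.4854,-.1877]);y=.4025;Z=R.from_euler('z',y)
pt=lambda a,b:c+Z.apply([a,b,0])[:2]
st=pt(-73,50) if 0 else pt(-.073,.050)
print('start',st,np.hypot(*st),'D',pt(-.05,.08),'C',pt(-.05,-.08))
T=tool(y,0); w=np.array([.43,.02,.22]); rows(w,T,10); rows([*st,.10],T,10,w,T); rows([*st,.018],T,5,np.array([*st,.10]),T)
E
```

```text
start [ 0.39864784 -0.17029132] 0.43349651714210924 D [ 0.40805819 -0.13367922] C [ 0.47073335 -0.28089275]
n 10 shift [-0.0121  0.0167  0.0005] 0.0207 turn [ 0.0142 -0.0715 -0.0281] 0.078
n 10 shift [-0.0103  0.0163  0.012 ] 0.0227 turn [0. 0. 0.] 0.0
n 5 shift [ 0.     -0.      0.0164] 0.0164 turn [0. 0. 0.] 0.0
```

move_arm([
  [0, [-0.0121, 0.0167, 0.0005], [0.0142, -0.0715, -0.0281]],
  [0, [-0.0121, 0.0167, 0.0005], [0.0142, -0.0715, -0.0281]],
  [0, [-0.0121, 0.0167, 0.0005], [0.0142, -0.0715, -0.0281]],
  [0, [-0.0121, 0.0167, 0.0005], [0.0142, -0.0715, -0.0281]],
  [0, [-0.0121, 0.0167, 0.0005], [0.0142, -0.0715, -0.0281]],
  [0, [-0.0121, 0.0167, 0.0005], [0.0142, -0.0715, -0.0281]],
  [0, [-0.0121, 0.0167, 0.0005], [0.0142, -0.0715, -0.0281]],
  [0, [-0.0121, 0.0167, 0.0005], [0.0142, -0.0715, -0.0281]],
  [0, [-0.0121, 0.0167, 0.0005], [0.0142, -0.0715, -0.0281]],
  [0, [-0.0121, 0.0167, 0.0005], [0.0142, -0.0715, -0.0281]],
])

```text
time: 9.67
eef_pos: [0.4291, 0.0185, 0.2163]
tcp_rot: [0.98, 0.2, -0.006, -0.0]
contact_force: [0.9, -0.4, 0.2]
opening: -0.002
finger_force: 0.0
```

```bash
python3 - <<'E'
from m import *
s=get_state();print(s['eef_pos'],R.from_quat(s['tcp_rot']).as_matrix().round(3).tolist(),s['qpos'].round(2))
rows([.3986,-.1703,.10],tool(.4025,0),10)
E
```

```text
[0.42909715 0.018494   0.21625177] [[0.92, 0.391, -0.011], [0.391, -0.92, -0.002], [-0.011, -0.003, -1.0]] [-0.19 -0.26  2.16 -0.    1.26  0.98]
n 10 shift [-0.0101  0.0162  0.0117] 0.0224 turn [-0.0003  0.0011 -0.    ] 0.001
```

move_arm([
  [0, [-0.0101, 0.0162, 0.0117], [0, 0.001, 0]],
  [0, [-0.0101, 0.0162, 0.0117], [0, 0.001, 0]],
  [0, [-0.0101, 0.0162, 0.0117], [0, 0.001, 0]],
  [0, [-0.0101, 0.0162, 0.0117], [0, 0.001, 0]],
  [0, [-0.0101, 0.0162, 0.0117], [0, 0.001, 0]],
  [0, [-0.0101, 0.0162, 0.0117], [0, 0.001, 0]],
  [0, [-0.0101, 0.0162, 0.0117], [0, 0.001, 0]],
  [0, [-0.0101, 0.0162, 0.0117], [0, 0.001, 0]],
  [0, [-0.0101, 0.0162, 0.0117], [0, 0.001, 0]],
  [0, [-0.0101, 0.0162, 0.0117], [0, 0.001, 0]],
])

```text
time: 10.5
eef_pos: [0.399, -0.1698, 0.0988]
tcp_rot: [0.98, 0.199, 0.001, -0.001]
contact_force: [0.6, -1.0, 1.0]
opening: 0.001
finger_force: 0.0
```

move_arm([
  [0, [0, 0, 0], [0, 0, 0]],
  [0, [0, 0, 0.01], [0, 0, 0]],
  [0, [0, 0, 0.01], [0, 0, 0]],
  [0, [0, 0, 0.01], [0, 0, 0]],
  [0, [0, 0, 0.01], [0, 0, 0]],
  [0, [0, 0, 0.01], [0, 0, 0]],
  [0, [0, 0, 0.01], [0, 0, 0]],
  [0, [0, 0, 0.01], [0, 0, 0]],
  [0, [0, 0, 0], [0, 0, 0]],
  [0, [0, 0, 0], [0, 0, 0]],
])

```text
time: 11.33
eef_pos: [0.3992, -0.1683, 0.0294]
tcp_rot: [0.98, 0.2, 0.001, -0.001]
contact_force: [-1.0, -0.1, 0.2]
opening: 0.004
finger_force: 0.0
```

```bash
python3 - <<'E'
from m import *
s=get_state();M=R.from_quat(s['tcp_rot']).as_matrix();print(s['eef_pos'],M.round(3).tolist(),s['qpos'].round(2),s['contact_force'])
print(M.T@(np.array([.3986,-.1703,.018])-s['eef_pos']))
t=read_camera("top");c,y,ab=plate(t);print('plate',c,y,ab,rel(c,y))
E
```

```text
[ 0.39920565 -0.16827313  0.02942873] [[0.92, 0.391, 0.001], [0.391, -0.92, 0.003], [0.002, -0.003, -1.0]] [-0.64  0.04  2.28  0.    0.82  0.53] [-1.01814854 -0.10817573  0.15758552]
[-0.00137169  0.00165811  0.01142191]
plate [ 0.48758124 -0.1866571 ] 0.3176456 (97.13433837890625, 157.60289001464844) (array([-0.02585923,  0.01670886]), np.float32(0.3661456))
```

```bash
python3 - <<'E'
from m import *
s=get_state();p0=s['eef_pos']+[0,0,-.011];R0=R.from_quat(s['tcp_rot'])
e=HOME+R.from_euler('z',YD).apply([-.0635,.048,0])[:2];print(e)
rows([*e,.018],tool(YD,0),20,p0,R0)
E
```

```text
[ 0.45150176 -0.1535779 ]
n 20 shift [ 0.0027 -0.0003  0.0001] 0.0027 turn [-0.0001 -0.0001  0.0225] 0.023
```

move_arm([
  [0, [0, 0, 0.006], [0, 0, 0]],
  [0, [0, 0, 0.005], [0, 0, 0]],
  [0, [0, 0, 0], [0, 0, 0]],
  [0, [0.0027, -0.0003, 0], [0, 0, 0.0225]],
  [0, [0.0027, -0.0003, 0], [0, 0, 0.0225]],
  [0, [0.0027, -0.0003, 0], [0, 0, 0.0225]],
  [0, [0.0027, -0.0003, 0], [0, 0, 0.0225]],
  [0, [0.0027, -0.0003, 0], [0, 0, 0.0225]],
  [0, [0.0027, -0.0003, 0], [0, 0, 0.0225]],
  [0, [0.0027, -0.0003, 0], [0, 0, 0.0225]],
])

```text
time: 12.22
eef_pos: [0.4165, -0.1603, 0.0192]
tcp_rot: [0.993, 0.121, 0.001, -0.001]
contact_force: [-1.0, 0.3, 0.2]
opening: 0.002
finger_force: 0.5
```

move_arm([
  [0, [0.0027, -0.0003, 0], [0, 0, 0.0225]],
  [0, [0.0027, -0.0003, 0], [0, 0, 0.0225]],
  [0, [0.0027, -0.0003, 0], [0, 0, 0.0225]],
  [0, [0.0027, -0.0003, 0], [0, 0, 0.0225]],
  [0, [0.0027, -0.0003, 0], [0, 0, 0.0225]],
  [0, [0, 0, 0], [0, 0, 0]],
  [0, [0, 0, 0], [0, 0, 0]],
  [0, [0, 0, 0], [0, 0, 0]],
  [0, [0, 0, 0], [0, 0, 0]],
  [0, [0, 0, 0], [0, 0, 0]],
])

```text
time: 13.05
eef_pos: [0.4297, -0.1565, 0.0194]
tcp_rot: [0.998, 0.066, 0.001, -0.001]
contact_force: [-0.1, -0.0, 0.7]
opening: -0.002
finger_force: 0.0
```

```bash
python3 - <<'E'
from m import *
s=get_state();print(s['eef_pos'],s['contact_force'])
im=read_camera("side");t=read_camera("top")
c,y,ab=plate(t);print('plate',c,y,ab,rel(c,y))
f=lambda i,x,y,w,h:cv2.resize(i[y:y+h,x:x+w],(400,300),interpolation=cv2.INTER_CUBIC)
cv2.imwrite('pics/c6.png',np.hstack([f(t,370,190,160,120),f(im,270,170,160,120)])[:,:,::-1])
E
```

```text
[ 0.42970987 -0.15648353  0.01938737] [-0.14670381 -0.00540862  0.72446657]
plate [ 0.50963406 -0.19000774] 0.0063364133 (89.14234924316406, 160.3331298828125) (array([-0.0036699 ,  0.01443131]), np.float32(0.054836415))
```

View pics/c6.png

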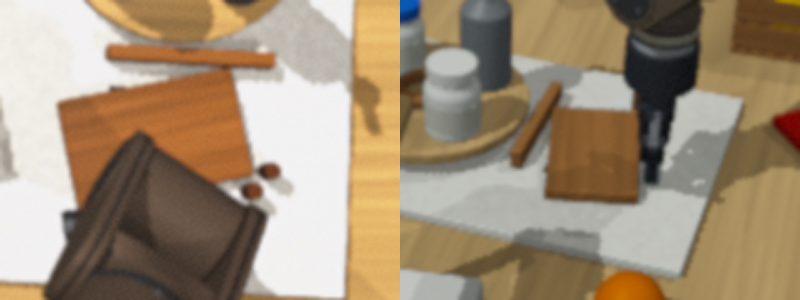

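The crop shows the plate turning as intended: about 0.25 rad is left, its corner (250,177) is by the dowels, and the finger is on the near edge. I'm continuing.

move_arm([
  [0, [0.0027, -0.0003, 0], [0, 0, 0.0225]],
  [0, [0.0027, -0.0003, 0], [0, 0, 0.0225]],
  [0, [0.0027, -0.0003, 0], [0, 0, 0.0225]],
  [0, [0.0027, -0.0003, 0], [0, 0, 0.0225]],
  [0, [0.0027, -0.0003, 0], [0, 0, 0.0225]],
  [0, [0.0027, -0.0003, 0], [0, 0, 0.0225]],
  [0, [0.0027, -0.0003, 0], [0, 0, 0.0225]],
  [0, [0.0027, -0.0003, 0], [0, 0, 0.0225]],
  [0, [0, 0, 0], [0, 0, 0]],
  [0, [0, 0, 0], [0, 0, 0]],
])

```text
time: 13.98
eef_pos: [0.4512, -0.1529, 0.0194]
tcp_rot: [1.0, -0.024, 0.001, -0.001]
contact_force: [0.3, 0.3, -0.6]
opening: -0.001
finger_force: 0.0
```

```bash
python3 - <<'E'
from m import *
s=get_state();print(s['eef_pos'],s['contact_force'],R.from_quat(s['tcp_rot']).as_matrix()[:2,0])
im=read_camera("side");t=read_camera("top")
f=lambda i,x,y,w,h:cv2.resize(i[y:y+h,x:x+w],(400,300),interpolation=cv2.INTER_CUBIC)
cv2.imwrite('pics/c7.png',np.hstack([f(t,370,190,160,120),f(im,290,190,120,90)])[:,:,::-1])
E
```

```text
[ 0.45119786 -0.15287057  0.0193563 ] [ 0.34068134  0.31154583 -0.58722551] [ 0.9988657  -0.04756537]
```

View pics/c7.png

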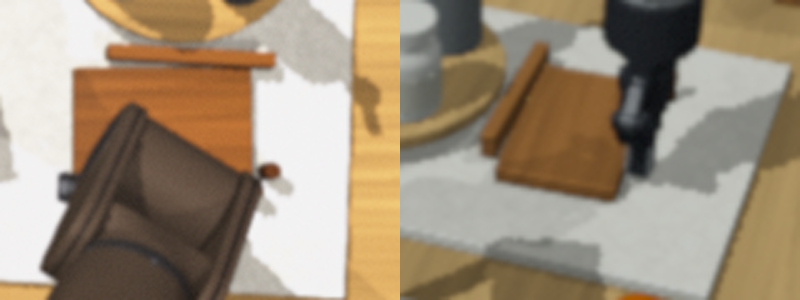

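The plate is nearly square, with about 0.07 rad left against the rail (crop far edge y≈69, rail y≈46–58). I'm pushing on gently and checking the force.

move_arm([
  [0, [0.001, 0, 0], [0, 0, 0]],
  [0, [0.001, 0, 0], [0, 0, 0]],
  [0, [0.001, 0, 0], [0, 0, 0]],
  [0, [0.001, 0, 0], [0, 0, 0]],
  [0, [0.001, 0, 0], [0, 0, 0]],
  [0, [0.001, 0, 0], [0, 0, 0]],
  [0, [0, 0, 0], [0, 0, 0]],
  [0, [0, 0, 0], [0, 0, 0]],
  [0, [0, 0, 0], [0, 0, 0]],
  [0, [0, 0, 0], [0, 0, 0]],
])

```text
time: 14.92
eef_pos: [0.4574, -0.1533, 0.0195]
tcp_rot: [1.0, -0.024, 0.001, -0.001]
contact_force: [0.9, -0.5, 0.3]
opening: 0.003
finger_force: 0.0
```

move_arm([
  [0, [0.0007, 0, 0], [0, 0, 0]],
  [0, [0.0007, 0, 0], [0, 0, 0]],
  [0, [0.0006, 0, 0], [0, 0, 0]],
  [0, [0, 0, 0], [0, 0, 0]],
  [0, [0, 0, 0], [0, 0, 0]],
  [0, [0, 0, 0], [0, 0, 0]],
  [0, [0, 0, 0], [0, 0, 0]],
  [0, [0, 0, 0], [0, 0, 0]],
  [0, [0, 0, 0], [0, 0, 0]],
  [0, [0, 0, 0], [0, 0, 0]],
])

```text
time: 15.75
eef_pos: [0.4576, -0.1531, 0.0192]
tcp_rot: [1.0, -0.024, -0.001, -0.001]
contact_force: [-5.6, -0.4, 3.4]
opening: 0.002
finger_force: 2.9
```

```bash
python3 - <<'E'
from m import *
t=read_camera("top");H=hsv(t);s=get_state();print(s['contact_force'])
# far edge of plate and near edge of the rail, per column
m=cv2.inRange(H,(8,140,85),(18,255,255))
W=[];Q=[]
for u in range(402,468,3):
    r=np.where(m[202:245,u]>0)[0]+202
    g=np.where(np.diff(r)>1)[0]
    print(u,r[0],r[-1],[(r[i],r[i+1]) for i in g])
E
```

```text
[-6.07968689 -0.46266743  4.71953241]
402 216 244 []
405 215 244 []
408 215 243 []
411 215 238 []
414 209 234 []
417 209 230 []
420 209 227 []
423 209 226 []
426 209 228 []
429 209 232 []
432 209 234 []
435 209 236 []
438 209 238 []
441 202 240 [(np.int64(202), np.int64(204)), (np.int64(204), np.int64(210))]
444 203 241 [(np.int64(203), np.int64(210))]
447 202 243 [(np.int64(203), np.int64(210))]
450 202 244 [(np.int64(202), np.int64(204)), (np.int64(204), np.int64(210))]
453 202 244 [(np.int64(203), np.int64(210))]
456 210 244 []
459 211 244 []
462 211 244 []
465 211 244 []
```

Contact rose to about 6 N and no gap to the rail remains, so the plate is seated. I'm backing off, lifting, and moving sideways out of view to measure.

move_arm([
  [0, [-0.005, 0, 0], [0, 0, 0]],
  [0, [-0.008, 0, 0], [0, 0, 0]],
  [0, [0, 0, -0.01], [0, 0, 0]],
  [0, [0, 0, -0.02], [0, 0, 0]],
  [0, [0, 0, -0.03], [0, 0, 0]],
  [0, [0, 0, -0.03], [0, 0, 0]],
  [0, [0, 0, -0.03], [0, 0, 0]],
  [0, [0, -0.03, -0.02], [0, 0, 0]],
  [0, [0, -0.04, 0], [0, 0, 0]],
  [0, [0, -0.04, 0], [0, 0, 0]],
])

```text
time: 16.63
eef_pos: [0.4527, -0.0428, 0.163]
tcp_rot: [1.0, -0.026, 0.005, -0.0]
contact_force: [-0.1, 0.3, 0.5]
opening: -0.001
finger_force: 0.0
```

move_arm([
  [0, [0, -0.04, 0], [0, 0, 0]],
  [0, [0, -0.04, 0], [0, 0, 0]],
  [0, [0, -0.04, 0], [0, 0, 0]],
  [0, [0, -0.03, 0], [0, 0, 0]],
  [0, [0, -0.02, 0], [0, 0, 0]],
  [0, [0, 0, 0], [0, 0, 0]],
  [0, [0, 0, 0], [0, 0, 0]],
  [0, [0, 0, 0], [0, 0, 0]],
  [0, [0, 0, 0], [0, 0, 0]],
  [0, [0, 0, 0], [0, 0, 0]],
])

```text
time: 17.47
eef_pos: [0.4595, 0.1257, 0.1601]
tcp_rot: [1.0, -0.025, 0.001, -0.001]
contact_force: [-1.2, 0.3, -1.0]
opening: -0.001
finger_force: 0.0
```

```bash
python3 - <<'E'
from m import *
s=get_state();print(s['eef_pos'],s['contact_force'])
im=read_camera("side");t=read_camera("top")
m=roi(cv2.inRange(hsv(t),(8,140,85),(18,255,255)),375,217,490,300)
m=cv2.morphologyEx(m,cv2.MORPH_OPEN,np.ones((11,11),np.uint8));c=biggest(m)
w=np.array([onplane('top',p,.028)[:2] for p in c],np.float32)
# ends: left/right/near edges in home frame
h=R.from_euler('z',-YD).apply(np.c_[w-HOME,np.zeros(len(w))])[:,:2]
print('home-frame extents',h.min(0),h.max(0))
near=np.array([[u,h[np.abs(h[:,1]-u)<.004][:,0].min()] for u in np.linspace(-.06,.06,13)]);print('near edge slope',-np.polyfit(*near.T,1)[0],near[:,1].mean())
left=np.array([[u,h[np.abs(h[:,0]-u)<.004][:,1].max()] for u in np.linspace(-.04,.03,8)]);right=np.array([[u,h[np.abs(h[:,0]-u)<.004][:,1].min()] for u in np.linspace(-.02,.03,6)])
print('end slopes',np.polyfit(*left.T,1)[0],np.polyfit(*right.T,1)[0],'y ends',left[:,1].mean(),right[:,1].mean())
m=roi(cv2.inRange(hsv(t),(4,170,70),(16,255,255)),215,185,275,212);ct=cv2.minEnclosingCircle(biggest(m));m=roi(cv2.inRange(hsv(im),(4,170,90),(16,255,255)),238,275,285,320);cs=cv2.minEnclosingCircle(biggest(m));print(tri(cs[0],ct[0]))
f=lambda i,x,y,w,h:cv2.resize(i[y:y+h,x:x+w],(400,300),interpolation=cv2.INTER_CUBIC)
cv2.imwrite('pics/c8.png',np.hstack([f(t,370,190,160,120),f(im,220,180,200,150)])[:,:,::-1])
E
```

```text
[0.45950692 0.12571652 0.16007489] [-1.24222554  0.30568817 -1.0488412 ]
home-frame extents [-0.04452327 -0.07186644] [0.05229313 0.08412309]
near edge slope 0.007336549710096735 -0.04337681904149345
end slopes 0.01417071370660775 0.03808619669431853 y ends 0.08298357439816166 -0.07038910810962389
(array([0.59282779, 0.21267433, 0.13843247]), np.float64(0.0038599466180591433))
```

View pics/c8.png

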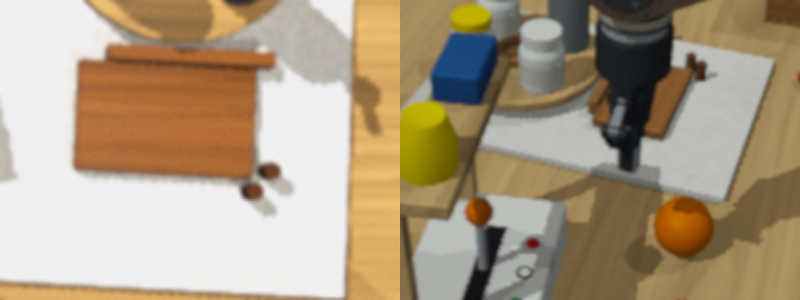

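The plate lies along the rail: crop corners (78,62), (255,69) and (250,178). It is about +6 mm along the rail and within about 0.02 rad of square, and the 6 N contact confirmed it is seated. The lever is still upright, the ball and jars are untouched, and the arm is clear, so I'm handing in.

```bash
python3 -c "
from plant import *
print(sign_off())"
```

```text
the job is handed in; nothing more can be done
None
```

I handed the job in: the lever stands by itself at off (about 0.50 rad), and the cover plate lies flush along the rail over the gear opening, about 6 mm off home along it. Nothing else looked disturbed; sign-off returned no verdict.

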